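# Seat the nested glue-pot lids, then lift off the outer cover alone

## Task

Close the edge bander's glue pot with its nested pair of lids: carry the pair together by the inner lid's black knob and lower it onto the empty pot without dropping it, until the inner lid sits fully home in the pot with the red outer cover still nested over it, and let go. Then take the red outer cover by its collar and lift it off alone, parting the two only here and leaving the inner lid seated in the pot. Finish while still holding the cover still and level in the gripper, its lower edge at least 2 cm above the top of the inner lid's knob; leave everything else on the table where it is.

Things in the scene. Friction and masses are not known exactly. Their poses are not given: they have to be found in the camera images.
- pot_rim (a point): Centre of the rim (mouth) of the glue pot, z up. The pot is a fixed round steel pot with a brass band and a dark round foot flange (140 mm across, 8 mm thick); its rim stands 70 mm above the table; outer diameter 100 mm, bore 90 mm, empty inside and more than 50 mm deep. It may stand on either side of the table.
- inner_knob (a point): Centre of the black knob of the aluminium inner lid, z up along the lid's axis. The knob is an upright cylinder 22 mm across, 32 mm tall (16 mm above and below this point), on a 14 mm stem; it is 50 mm above the top of the lid's disc. At the start the nested pair stands on its plug on a round green mat, 150 mm across, 6 mm thick.
- inner_seat (a point): Centre of the underside of the inner lid's disc (108 mm across, 6 mm thick), 56 mm below inner_knob, z up. Below it a tapered plug, 82 mm across and 14 mm deep, goes into the pot's bore with about 3 mm play all round. When the lid is home the disc lies on the rim and this point meets pot_rim. The lid weighs about 260 g.
- outer_collar (a point): Centre of the collar of the red outer cover, half-way up the collar, z up along the cover's axis. The collar is an upright tube, outside diameter 48 mm, bore 36 mm, 25 mm tall, through which the inner stem and knob rise freely. It stands on the cover's flat top (126 mm across, 5 mm thick), whose upper face is 12.5 mm below this point. The cover weighs about 220 g.
- outer_edge (a point): Centre of the lower edge of the cover's skirt (inside diameter 118 mm), 34.5 mm below outer_collar, z up. The cover just lies on the inner lid's disc with 5 mm sideways play; nothing latches them. Nested, outer_collar is 32.5 mm below inner_knob, and the collar's top edge is 4 mm below the knob's underside and 36 mm below its top.
- screwdriver: Bystander: screwdriver, 190 mm long, lying on the table between pot and mat; origin under its middle.
- wrench: Bystander: steel wrench lying on the left side of the table; origin underneath it.
- reel: Bystander: flat white ring-shaped reel, 110 mm across, 23 mm high, on the right; origin at the centre of its underside.
- sample: Bystander: wooden sample board 70 x 120 x 18 mm with one red edge, lying at the back; origin at the centre of its underside.
- roller: Bystander: upright aluminium roller, 38 mm across, 40 mm tall, at the back left; origin at the centre of its underside.
- jar: Bystander: amber jar with black cap, 52 mm across, 65 mm tall, at the back right; origin at the centre of its underside.
- bin: Bystander: open blue plastic bin 110 x 90 x 45 mm on the right; origin at the centre of its underside.
Things that resemble listed ones, but are neither listed nor needed, are in the scene too. What is shaped like the part that bears inner_knob but orange or purple is not meant.

How it is judged:
By the outcome, as a careful person would: the job done as asked, in the order asked, and still so for the second after the job is handed in, while the arm keeps its last pose, push and grip.
It also fails if it takes over 48 s, if anything falls off the work surface, if the arm or the gripper's body presses on something with over 40 N, if the wrist force passes 120 N, or if a joint passes its speed limit or range.

## Robot

A 6-joint arm with a two-finger parallel gripper is mounted at the origin on the work surface. World frame = base frame: x ahead of the robot, y to its left, z up, the work surface at z = 0. Lengths are in m, angles in degrees, forces in N, time in s.
With the tool pointing down it reaches from about 0.25 to 0.725 m from the base axis. Payload 9.7 kg.
Tool frame: the origin (TCP) lies on the centre line of the jaws, within the pads' length; the fingertips stand 19 mm ahead of it and the grasp point (between the pads) is the TCP; z points along the fingers, y is the direction in which the jaws open and shut (so a half turn about z gives the same grasp; the last joint's range is limited). The gripper opens to 85 mm and grips with 20 to 120 N. Pads are 22 mm wide; open, the fingers measure 114 mm over their backs; the gripper's body (76 mm by 85 mm) begins 54 mm behind the grasp point. The pads swing forward as they close: fully open they stand 13 mm farther back than shut.
Start: joints at [-76.318, 4.979, 10.078, 95.1, 0, 90], TCP at [0.13, -0.534, 0.25] pointing down, gripper open.
Joint ranges: [-179.16, 179.16], [-48.56, 103.87], [-65.8, 70.77], [-126.05, 130.52], [-82.76, 87.17], [-180, 180]. Speed limits (degrees/s): [127.2, 127.2, 147.25, 180, 180, 180].

## Interface

Orientations are given as [roll, pitch, yaw] about the fixed x, y, z axes, in that order (R = Rz(yaw) Ry(pitch) Rx(roll)).
In Python, from workcell import bot gives the robot as it stands.
- The arm moves only by the tool servo_tool, never from a script. Its argument "motion" is a list that holds one entry, the list of rows, each a list of 6 numbers: the shift along the tool's x, y, z in mm, then the turn, a rotation vector about the tool's x, y, z in rad. A call has 1 to 5 rows; each row shifts and turns the commanded pose from where the row before left it, along the tool's axes as they then stand; what a row does not reach is not made up. A row lasts 1/10 s, in which the tool goes at most 50 mm and 8.59 degrees, less where a joint would pass 70% of its speed; a pose out of reach is approached as far as the arm can. A call is refused whole if a number of a shift passes 50 or a number of a turn 0.15, either way. A call with a gripper value outside its range is refused whole. "gripper" is the finger opening in mm, from 0 to 85.4, set as the call begins (left out, the last holds). The fingers move at their own pace and stop on an object; "newtons" is the grip in N (left out, the last holds). Time passes only in rows, so rows that do not move let the fingers close. It gives the time, the measured TCP pose, the force and the opening at its end, in the units of the state.
- bot.get_obs(): the state, without advancing time (a new reading comes with each control period).
- bot.camera(name): name is "scene" or "top"; returns a dict with "color" (480x640x3 uint8, red, green, blue), "fx", "fy", "cx", "cy" (pixels), "R" (3x3) and "t" (3): a world point X has camera coordinates R X + t. Camera axes: x right, y down, z forward; pixel columns grow to the right and rows downward; lengths in m; the calibration is good to about 2 mm. A picture is of the moment at which its call begins. There is no depth.
- bot.job_done(): hands the job in, once; it reports no verdict.
Trained networks look in a picture, given as the dict that the camera call returned (one of the last four; its "shot" number tells which), for a name from the list of things; names that differ only in an ending like _2 or _b are one class to them, and where a whole thing is asked for, a point or a joint stands for the part that bears it (a point fixed in the world has none). Each returns a list of dicts, best first, with "confidence" (0 to 1); they miss things now and then, are a little off and sometimes report something else, mostly with a low value. They report only what shows in the picture. A call takes as long as a camera call. They do not tell look-alikes from the thing itself.
- bot.look_for(picture, label): "rect" ([left, top, width, height] in pixels, round what is visible of it).
The state is a dict: "time": time; "q": joint angles; "qd": joint speeds; "joint_efforts": joint torques, N m; "ee_pos": TCP position; "tcp_rot": TCP orientation; "wrist_force": force on the tool from outside, world axes, zero at the start; "torque": the same for the moment, N m; "opening": finger opening in m.
Only numpy, scipy, OpenCV 4.12 (cv2) and the standard library are available. Lean on these libraries where they do the work, as an engineer would, in place of code of your own. Each camera call takes 0.05 s, during which the arm holds its last target.

## Working session

There is one attempt and no reset: what is moved stays moved. The work goes in short steps, Python scripts to look and compute and a tool call to move; the robot and the scene stay as the last step left them, time stands still between calls to the robot, and variables do not carry over. Pictures are saved under pics/ and viewed, and the job is handed in when it is done.

Besides the shell and the picture viewer there is one more tool, called as name([rows], argument=value, ...), one row to a line, values as JSON. servo_tool: Moves the arm, as the interface text tells. Its arguments: {"type":"object","properties":{"motion":{"type":"array","items":{"type":"array","items":{"type":"array","items":{"type":"number"}}}},"gripper":{"type":"number"},"newtons":{"type":"number"}},"required":["motion"]}

```bash
mkdir -p pics
cat > h.py <<'E'
import numpy as np,cv2
from workcell import bot
def save(p,n): cv2.imwrite('pics/'+n+'.png',cv2.cvtColor(p['color'],cv2.COLOR_RGB2BGR))
def ray(p,u,v):
    R=np.array(p['R']);t=np.array(p['t']);c=-R.T@t
    d=R.T@np.array([(u-p['cx'])/p['fx'],(v-p['cy'])/p['fy'],1]);return c,d
def atz(p,u,v,z):
    c,d=ray(p,u,v);return c+d*(z-c[2])/d[2]
def proj(p,X):
    x=np.array(p['R'])@np.array(X)+np.array(p['t']);return p['fx']*x[0]/x[2]+p['cx'],p['fy']*x[1]/x[2]+p['cy']
E
python3 - <<'E'
from h import *
o=bot.get_obs();print(o)
for n in('scene','top'):
    p=bot.camera(n);save(p,n+'0');print(n,p['fx'],np.round(ray(p,320,240),3))
    for l in('pot_rim','inner_knob','inner_seat','outer_collar','outer_edge'):
        print(l,[(np.round(r['rect']).tolist(),round(r['confidence'],2)) for r in bot.look_for(p,l)])
E
```

```text
{'time': 0.0, 'q': array([-7.63195222e+01,  5.01114294e+00,  1.00347713e+01,  9.50974897e+01,
       -6.41030257e-04,  9.00024573e+01]), 'qd': array([-0.02443211, -0.0384769 ,  0.07440606,  0.06579852,  0.0267747 ,
        0.07652556]), 'joint_efforts': array([-1.56216105e-03, -5.20387781e+01,  4.64800465e+01,  1.62114197e-02,
        2.53583727e-05, -4.87468071e-06]), 'ee_pos': array([ 0.13003168, -0.53421495,  0.24958546]), 'tcp_rot': array([-1.79926139e+02,  6.44197532e-04,  1.36780213e+01]), 'wrist_force': array([0.4911095 , 0.70417748, 0.65137318]), 'torque': array([ 0.0280732 , -0.00032858,  0.04134228]), 'opening': 0.08539841154796754}
scene 503.46918732473824 [[ 1.203  0.108  0.955]
 [-0.585 -0.101 -0.805]]
pot_rim [([212.0, 180.0, 56.0, 57.0], 0.67)]
inner_knob [([405.0, 178.0, 48.0, 41.0], 0.78), ([425.0, 242.0, 13.0, 22.0], 0.75), ([463.0, 174.0, 44.0, 40.0], 0.68)]
inner_seat [([461.0, 174.0, 50.0, 38.0], 0.88), ([402.0, 179.0, 47.0, 38.0], 0.81), ([428.0, 241.0, 13.0, 22.0], 0.74)]
outer_collar [([398.0, 240.0, 61.0, 50.0], 0.55)]
outer_edge [([402.0, 239.0, 59.0, 51.0], 0.6)]
top 451.4961492381749 [[ 0.465  0.005  1.307]
 [ 0.077 -0.03  -0.997]]
pot_rim [([430.0, 272.0, 51.0, 49.0], 0.68), ([362.0, 253.0, 48.0, 50.0], 0.62)]
inner_knob [([209.0, 294.0, 40.0, 39.0], 0.9), ([159.0, 308.0, 40.0, 36.0], 0.58), ([216.0, 241.0, 14.0, 13.0], 0.49)]
inner_seat [([159.0, 309.0, 39.0, 39.0], 0.97), ([208.0, 295.0, 34.0, 33.0], 0.74), ([214.0, 240.0, 14.0, 12.0], 0.64), ([433.0, 274.0, 47.0, 46.0], 0.16)]
outer_collar [([202.0, 224.0, 42.0, 42.0], 0.88)]
outer_edge [([199.0, 224.0, 48.0, 44.0], 0.67)]
```

View pics/scene0.png

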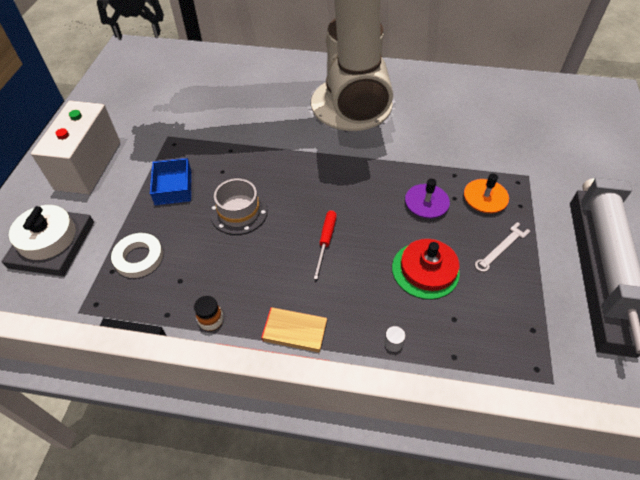

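View pics/top0.png

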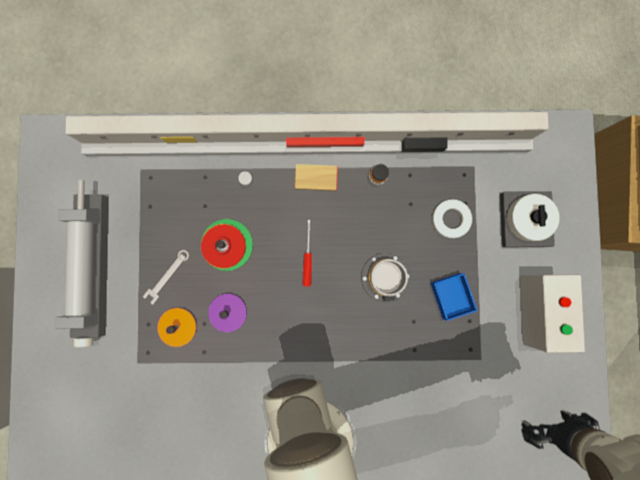

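The pot is at about (387,277) in the top view and (237,200) in the scene view. The red pair is at about (222,244) and (431,258). Next I'll zoom in to measure both.

Run:
```python
from h import *
ps={n:bot.camera(n) for n in('scene','top')}
import pickle;pickle.dump(ps,open('p0.pkl','wb'))
rows=[]
for n,cs in(('scene',[(431,255),(237,203)]),('top',[(222,244),(387,277)])):
    r=[]
    for (u,v) in cs:
        c=ps[n]['color'][v-32:v+33,u-32:u+33]; r.append(cv2.resize(c[:64,:64],(300,300),interpolation=cv2.INTER_CUBIC))
    rows.append(np.hstack(r))
save({'color':np.vstack(rows)},'zoom0')
def tri(prs):
    A=[];b=[]
    for p,(u,v) in prs:
        c,d=ray(p,u,v);d/=np.linalg.norm(d);M=np.eye(3)-np.outer(d,d);A.append(M);b.append(M@c)
    return np.linalg.solve(sum(A),sum(b))
# red cover mask centroid both views
for n,(u,v) in(('scene',(431,255)),('top',(222,244))):
    im=ps[n]['color'].astype(int);m=((im[...,0]>120)&(im[...,1]<70)&(im[...,2]<70)).astype(np.uint8)
    mm=np.zeros_like(m);mm[v-40:v+40,u-40:u+40]=m[v-40:v+40,u-40:u+40]
    k=cv2.findContours(mm,0,1)[0];k=max(k,key=cv2.contourArea);e=cv2.fitEllipse(cv2.convexHull(k));print(n,'red',e)
    print(atz(ps[n],*e[0],0.025))
```

```text
scene red ((430.18865966796875, 262.2762451171875), (46.87556838989258, 58.509830474853516), 105.31204986572266)
[0.54976802 0.24285538 0.025     ]
top red ((223.09996032714844, 245.8499755859375), (42.010929107666016, 44.19119644165039), 80.9392318725586)
[0.5495539  0.24182999 0.025     ]
```

View pics/zoom0.png

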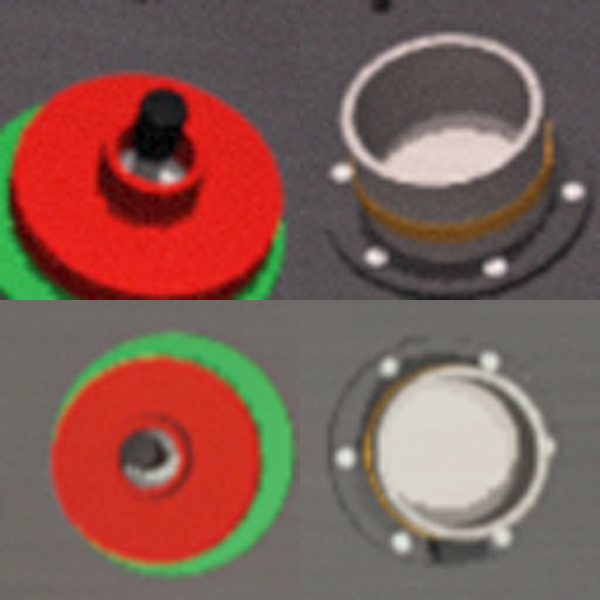

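```bash
cat > ov.py <<'E'
from h import *
def circ(img,p,C,r,z,col,ox,oy,s):
    a=np.linspace(0,2*np.pi,80)
    pts=np.array([proj(p,[C[0]+r*np.cos(t),C[1]+r*np.sin(t),z]) for t in a])
    pts=((pts-[ox,oy]+.5)*s).astype(np.int32)
    cv2.polylines(img,[pts],True,col,1)
def crop(p,u,v,h=32,S=300):
    u,v=int(u),int(v);return cv2.resize(p['color'][v-h:v+h,u-h:u+h],(S,S),interpolation=cv2.INTER_CUBIC),u-h,v-h,S/(2*h)
E
python3 - <<'E'
from ov import *
import pickle;ps=pickle.load(open('p0.pkl','rb'))
for n,(u,v) in(('scene',(235.4,193.9)),('top',(388.6,277.2))): print('pot',atz(ps[n],u,v,.07))
for n,(u,v) in(('scene',(434.3,244.8)),('top',(220.8,243.3))): print('knobtop',atz(ps[n],u,v,.092))
pot=(atz(ps['scene'],235.4,193.9,.07)+atz(ps['top'],388.6,277.2,.07))/2
L=(.5496,.2424)
rows=[]
for n,cs in(('scene',[(431,255),(237,203)]),('top',[(222,244),(387,277)])):
    r=[];p=ps[n]
    for i,c in enumerate(cs):
        im,ox,oy,s=crop(p,*c)
        if i==0:
            circ(im,p,L,.063,.031,(255,255,0),ox,oy,s);circ(im,p,L,.024,.056,(0,255,255),ox,oy,s);circ(im,p,L,.011,.092,(255,255,255),ox,oy,s)
        else:
            circ(im,p,pot,.05,.07,(255,0,0),ox,oy,s);circ(im,p,pot,.045,.07,(0,255,0),ox,oy,s);circ(im,p,pot,.07,.008,(0,255,255),ox,oy,s)
        r.append(im)
    rows.append(np.hstack(r))
save({'color':np.vstack(rows)},'ov0')
E
```

```text
pot [ 0.45797171 -0.22043361  0.07      ]
pot [ 0.45617671 -0.21896454  0.07      ]
knobtop [0.55083545 0.24035383 0.092     ]
knobtop [0.55208207 0.23568375 0.092     ]
```

View pics/ov0.png

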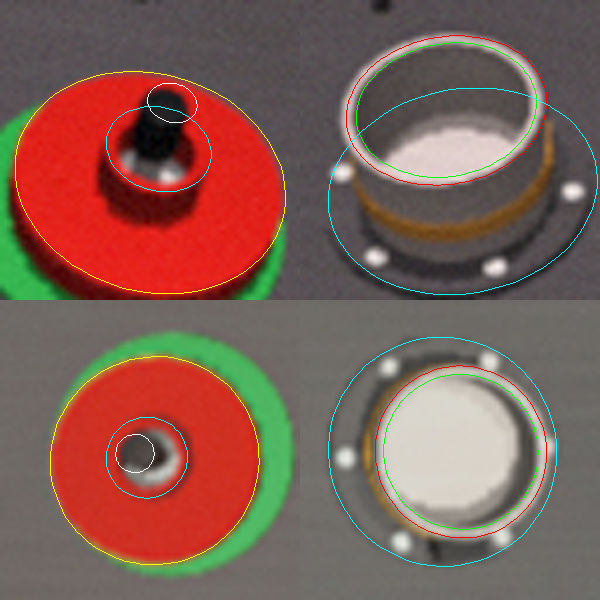

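The pot overlay fits, centred near (0.457, -0.220). The cover circle fits near (0.550, 0.2415), but the knob top looks a few mm off from it, at about (0.5515, 0.239). I'll move above the pair now.

servo_tool([
  [[10, -11, 0, 0, 0, 0], [25, -28, 0, 0, 0, 0], [30, -33, 0, 0, 0, 0], [30, -33, 0, 0, 0, 0], [30, -33, 0, 0, 0, 0]],
], gripper=85, newtons=60)

```text
time: 1.2
ee_pos: [0.2194, -0.3685, 0.2502]
tcp_rot: [180.0, -0.0, 13.7]
wrist_force: [0.4, 0.8, -0.0]
opening: 0.0852
```

servo_tool([
  [[30, -33, 0, 0, 0, 0], [30, -33, 0, 0, 0, 0], [30, -33, 0, 0, 0, 0], [30, -33, 0, 0, 0, 0], [30, -33, 0, 0, 0, 0]],
])

```text
time: 1.7
ee_pos: [0.3257, -0.1726, 0.2505]
tcp_rot: [180.0, -0.1, 13.7]
wrist_force: [1.0, -0.6, -0.6]
opening: 0.0848
```

servo_tool([
  [[30, -33, 0, 0, 0, 0], [30, -33, 0, 0, 0, 0], [30, -33, 0, 0, 0, 0], [30, -33, 0, 0, 0, 0], [30, -33, 0, 0, 0, 0]],
])

```text
time: 2.2
ee_pos: [0.4322, 0.0233, 0.2505]
tcp_rot: [180.0, -0.0, 13.7]
wrist_force: [1.1, -1.4, 0.4]
opening: 0.0849
```

servo_tool([
  [[30, -33, 0, 0, 0, 0], [30, -33, 0, 0, 0, 0], [30, -33, 0, 0, 0, 0], [25, -28, 0, 0, 0, 0], [10, -11, 0, 0, 0, 0]],
])

```text
time: 2.7
ee_pos: [0.5281, 0.1597, 0.2499]
tcp_rot: [-178.8, 0.1, 16.2]
wrist_force: [-0.2, 0.1, -0.3]
opening: 0.0849
```

servo_tool([
  [[0, 0, 0, 0, 0, 0], [0, 0, 0, 0, 0, 0]],
])

```text
time: 2.9
ee_pos: [0.527, 0.157, 0.2508]
tcp_rot: [-178.8, 0.0, 16.1]
wrist_force: [0.0, 0.2, -0.1]
opening: 0.0852
```

```bash
cat > d.py <<'E'
import sys
from h import *
from scipy.spatial.transform import Rotation as Ro
def d(T):
    o=bot.get_obs();R=Ro.from_euler('xyz',o['tcp_rot'],degrees=True).as_matrix()
    print(round(o['time'],2),o['ee_pos'].round(4),o['tcp_rot'].round(2),o['wrist_force'].round(1),o['torque'].round(2),round(o['opening'],4))
    print('tool mm',(R.T@(np.array(T)-o['ee_pos'])*1000).round(1))
if __name__=='__main__': d([float(x) for x in sys.argv[1:4]])
E
python3 d.py .5515 .239 .084
python3 - <<'E'
from ov import *
p=bot.camera('scene');im,ox,oy,s=crop(p,434,250,40,600);save({'color':im},'a1')
E
```

```text
2.9 [0.527  0.157  0.2508] [-1.7882e+02  4.0000e-02  1.6050e+01] [ 0.   0.2 -0.1] [-0.06 -0.05 -0.08] 0.0852
tool mm [ 46.4 -68.6 168.3]
```

View pics/a1.png

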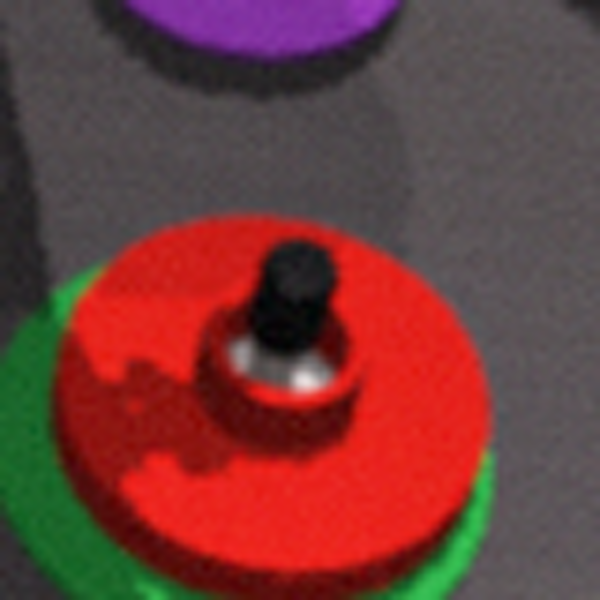

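The knob's top cap is at about (433.4, 245.2) in the scene view, which agrees with my knob estimate. The tool has picked up a 1.2° roll, so I'll correct that and move over the knob.

servo_tool([
  [[10, -14, 15, -0.02, 0, 0], [12, -18, 25, 0, 0, 0], [12, -18, 30, 0, 0, 0], [8, -12, 25, 0, 0, 0], [4, -6, 10, 0, 0, 0]],
])

```text
time: 3.45
ee_pos: [0.5608, 0.2041, 0.1431]
tcp_rot: [-178.5, 0.2, 19.4]
wrist_force: [-0.3, 0.2, -0.4]
opening: 0.0848
```

servo_tool([
  [[0, 0, 0, 0, 0, 0], [0, 0, 0, 0, 0, 0], [0, 0, 0, 0, 0, 0]],
])

```text
time: 3.75
ee_pos: [0.5621, 0.204, 0.1485]
tcp_rot: [-178.5, -0.1, 19.3]
wrist_force: [0.0, 1.0, -0.3]
opening: 0.085
```

```bash
python3 d.py .5515 .239 .084
python3 - <<'E'
from ov import *
print(bot.get_obs()['q'].round(2))
p=bot.camera('scene');a=crop(p,434,250,40,400)[0]
p=bot.camera('top');b=crop(p,222,244,40,400)[0];save({'color':np.hstack([a,b])},'a2')
E
```

```text
3.75 [0.5621 0.204  0.1485] [-1.7846e+02 -1.2000e-01  1.9320e+01] [ 0.   1.  -0.3] [-0.05 -0.02  0.  ] 0.085
tool mm [  1.4 -34.8  65.4]
[ 19.26  10.59   5.04  84.33   1.54 179.94]
```

View pics/a2.png

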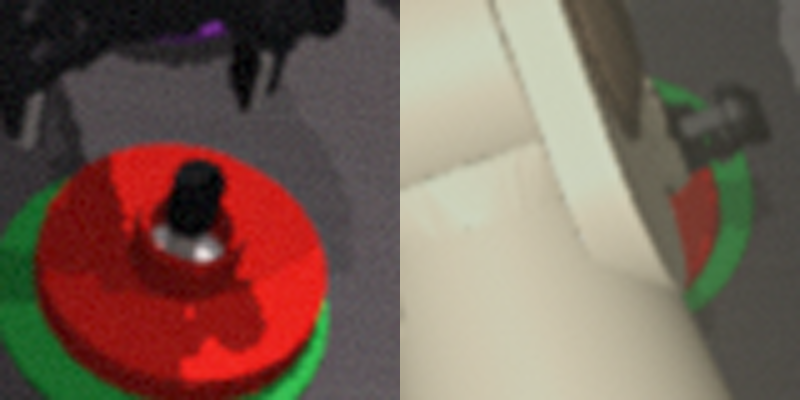

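Joint 6 has hit its 180° limit, which is what caused the rotation drift. The gripper shows upper left in the scene view, clear of the pair. I'll turn the tool about its z-axis to move off the limit.

servo_tool([
  [[0, 0, -5, 0, 0, -0.13], [0, 0, 0, 0, 0, -0.13], [0, 0, 0, 0, 0, -0.13], [0, 0, 0, 0, 0, -0.13], [0, 0, 0, 0, 0, -0.13]],
])

```text
time: 4.35
ee_pos: [0.5619, 0.204, 0.1527]
tcp_rot: [-178.8, -1.0, 56.9]
wrist_force: [-1.0, -0.5, -0.1]
opening: 0.0847
```

servo_tool([
  [[0, 0, 0, 0, 0, -0.13], [0, 0, 0, 0, 0, 0], [0, 0, 0, 0, 0, 0]],
])

```text
time: 4.65
ee_pos: [0.5618, 0.204, 0.1524]
tcp_rot: [-178.9, -1.1, 63.8]
wrist_force: [-0.3, -0.1, 0.2]
opening: 0.0852
```

```bash
python3 d.py .5515 .239 .084
python3 - <<'E'
from h import *
print(bot.get_obs()['q'].round(2))
from scipy.spatial.transform import Rotation as Ro
R=Ro.from_euler('xyz',bot.get_obs()['tcp_rot'],degrees=True);y=bot.get_obs()['tcp_rot'][2]
print((R.inv()*Ro.from_euler('xyz',[180,0,y],degrees=True)).as_rotvec().round(4))
E
```

```text
4.65 [0.5618 0.204  0.1524] [-178.92   -1.11   63.8 ] [-0.3 -0.1  0.2] [-0.02 -0.01  0.01] 0.0852
tool mm [ 25.5 -23.4  69.3]
[ 19.27  10.63   5.51  84.85   1.55 135.46]
[-0.0189 -0.0194  0.0002]
```

servo_tool([
  [[0, 0, 0, -0.019, -0.019, 0], [6, -6, 0, 0, 0, 0], [10, -9, 0, 0, 0, 0], [7, -7, 0, 0, 0, 0], [4, -3, 0, 0, 0, 0]],
])

```text
time: 5.15
ee_pos: [0.5504, 0.2408, 0.1517]
tcp_rot: [-180.0, 0.0, 64.1]
wrist_force: [0.8, -0.7, -1.0]
opening: 0.0849
```

servo_tool([
  [[0, 0, 0, 0, 0, 0], [0, 0, 0, 0, 0, 0]],
])

```text
time: 5.35
ee_pos: [0.551, 0.2395, 0.1517]
tcp_rot: [-180.0, 0.0, 64.1]
wrist_force: [0.5, -0.2, 0.1]
opening: 0.0848
```

```bash
python3 d.py .5515 .239 .084
python3 - <<'E'
from ov import *
p=bot.camera('scene');a=crop(p,434,230,50,600)[0];save({'color':a},'a3')
E
```

```text
5.35 [0.551  0.2395 0.1517] [-1.7997e+02  1.0000e-02  6.4060e+01] [ 0.5 -0.2  0.1] [-0.03 -0.01 -0.06] 0.0848
tool mm [-0.2  0.7 67.7]
```

View pics/a3.png

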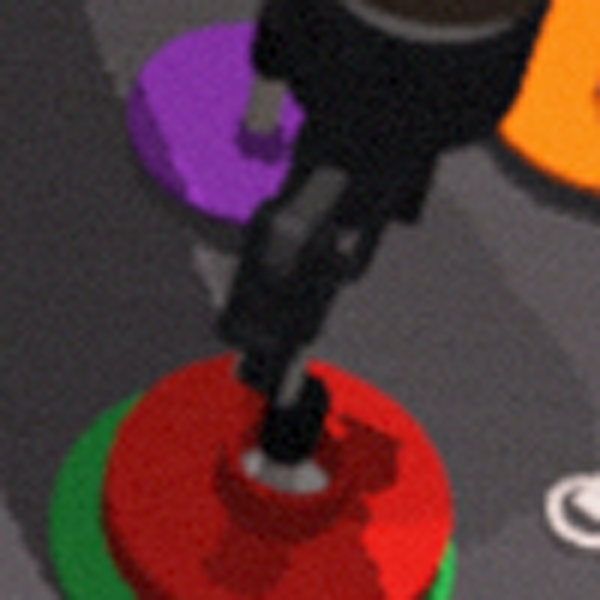

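The gripper is centred over the knob, which shows at about (295,415) in the crop with a pad in front of it. I'll descend and close lightly first, then fully.

servo_tool([
  [[0, 0, 12, 0, 0, 0], [0, 0, 16, 0, 0, 0], [0, 0, 18, 0, 0, 0], [0, 0, 14, 0, 0, 0], [0, 0, 7, 0, 0, 0]],
])

```text
time: 5.9
ee_pos: [0.5503, 0.2387, 0.0826]
tcp_rot: [-179.9, 0.1, 64.0]
wrist_force: [0.8, 0.3, 0.2]
opening: 0.0848
```

servo_tool([
  [[0, 0, 0, 0, 0, 0], [0, 0, 0, 0, 0, 0], [0, 0, 0, 0, 0, 0], [0, 0, 0, 0, 0, 0], [0, 0, 0, 0, 0, 0]],
], gripper=40, newtons=30)

```text
time: 6.4
ee_pos: [0.5512, 0.2394, 0.0853]
tcp_rot: [180.0, -0.0, 64.0]
wrist_force: [-0.2, -0.8, -0.0]
opening: 0.0404
```

servo_tool([
  [[0, 0, 0, 0, 0, 0], [0, 0, 0, 0, 0, 0], [0, 0, 0, 0, 0, 0], [0, 0, 0, 0, 0, 0], [0, 0, 0, 0, 0, 0]],
], gripper=10, newtons=30)

```text
time: 6.9
ee_pos: [0.5513, 0.2393, 0.0851]
tcp_rot: [180.0, -0.0, 64.0]
wrist_force: [2.3, -1.8, 1.7]
opening: 0.0209
```

servo_tool([
  [[0, 0, 0, 0, 0, 0], [0, 0, 0, 0, 0, 0], [0, 0, 0, 0, 0, 0], [0, 0, 0, 0, 0, 0], [0, 0, 0, 0, 0, 0]],
], gripper=5, newtons=70)

```text
time: 7.4
ee_pos: [0.5513, 0.2393, 0.0852]
tcp_rot: [180.0, -0.0, 64.0]
wrist_force: [3.2, -1.8, 4.9]
opening: 0.02
```

```bash
python3 d.py .5515 .239 .084
python3 - <<'E'
from ov import *
p=bot.camera('scene');a=crop(p,434,250,40,600)[0];save({'color':a},'a4')
E
```

```text
7.4 [0.5513 0.2393 0.0852] [ 1.7998e+02 -2.0000e-02  6.4030e+01] [ 3.2 -1.8  4.9] [-0.36 -0.47  0.02] 0.02
tool mm [-0.2  0.3  1.2]
```

View pics/a4.png

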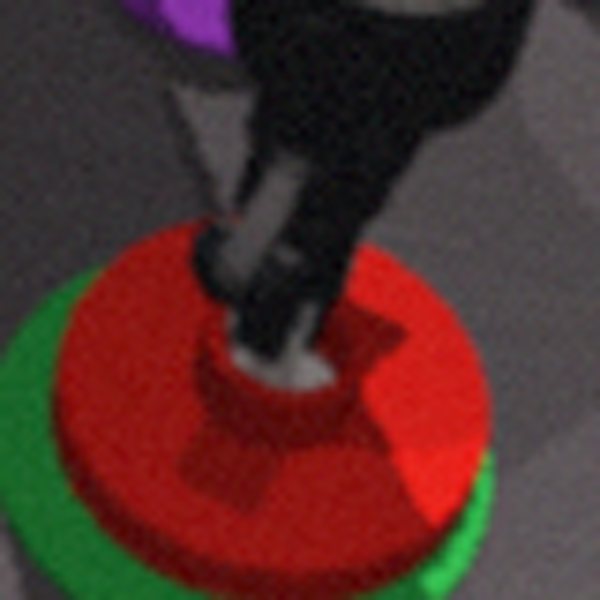

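The pads hold the knob with the collar ring below them clear. A slow lift comes next.

servo_tool([
  [[0, 0, -3, 0, 0, 0], [0, 0, -5, 0, 0, 0], [0, 0, -8, 0, 0, 0], [0, 0, -8, 0, 0, 0], [0, 0, -6, 0, 0, 0]],
])

```text
time: 7.95
ee_pos: [0.5511, 0.2395, 0.1157]
tcp_rot: [-180.0, -0.0, 64.0]
wrist_force: [0.0, 0.2, -4.7]
opening: 0.02
```

servo_tool([
  [[0, 0, 0, 0, 0, 0], [0, 0, 0, 0, 0, 0], [0, 0, 0, 0, 0, 0]],
])

```text
time: 8.25
ee_pos: [0.5508, 0.2392, 0.1144]
tcp_rot: [-179.9, 0.0, 64.0]
wrist_force: [-0.4, 0.1, -4.2]
opening: 0.0198
```

```bash
python3 d.py .457 -.220 .220
python3 - <<'E'
from ov import *
p=bot.camera('scene');a=crop(p,434,250,40,600)[0];save({'color':a},'a5')
E
```

```text
8.25 [0.5508 0.2392 0.1144] [-1.7995e+02  3.0000e-02  6.4040e+01] [-0.4  0.1 -4.2] [ 0.01 -0.    0.01] 0.0198
tool mm [-454.   116.6 -105.5]
```

View pics/a5.png

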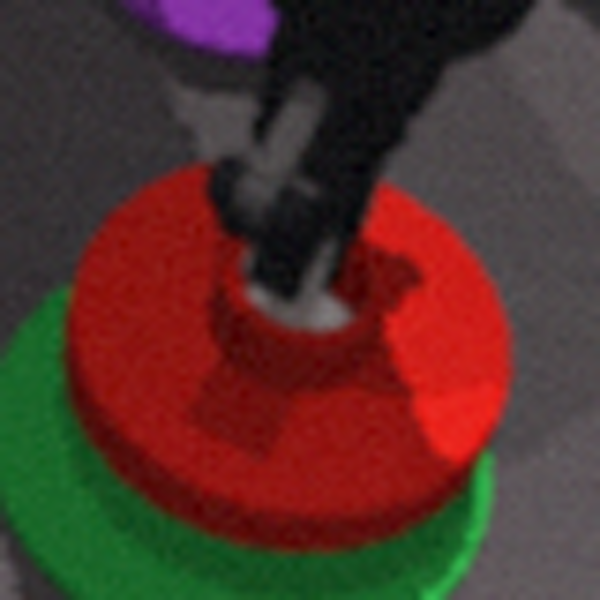

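Both parts are lifted together: the pair sits level over the mat and the weight reads about 4.5 N. I'll raise them and carry them across.

servo_tool([
  [[0, 0, -10, 0, 0, 0], [0, 0, -18, 0, 0, 0], [0, 0, -24, 0, 0, 0], [0, 0, -24, 0, 0, 0], [0, 0, -18, 0, 0, 0]],
])

```text
time: 8.8
ee_pos: [0.5512, 0.2394, 0.2112]
tcp_rot: [180.0, -0.1, 64.0]
wrist_force: [1.2, -0.0, -4.0]
opening: 0.0201
```

servo_tool([
  [[-3, 1, -8, 0, 0, 0], [-8, 2, -3, 0, 0, 0], [-13, 3, 0, 0, 0, 0], [-17, 4.5, 0, 0, 0, 0], [-20, 5, 0, 0, 0, 0]],
])

```text
time: 9.3
ee_pos: [0.5375, 0.176, 0.2186]
tcp_rot: [-179.9, 0.1, 64.0]
wrist_force: [-0.0, 0.2, -4.7]
opening: 0.0201
```

servo_tool([
  [[-22, 5.5, 0, 0, 0, 0], [-22, 5.5, 0, 0, 0, 0], [-22, 5.5, 0, 0, 0, 0], [-22, 5.5, 0, 0, 0, 0], [-22, 5.5, 0, 0, 0, 0]],
])

```text
time: 9.8
ee_pos: [0.5136, 0.0646, 0.2189]
tcp_rot: [-179.9, 0.1, 64.0]
wrist_force: [-0.2, 0.4, -3.6]
opening: 0.0199
```

servo_tool([
  [[-22, 5.5, 0, 0, 0, 0], [-22, 5.5, 0, 0, 0, 0], [-22, 5.5, 0, 0, 0, 0], [-22, 5.5, 0, 0, 0, 0], [-22, 5.5, 0, 0, 0, 0]],
])

```text
time: 10.3
ee_pos: [0.4899, -0.0461, 0.2189]
tcp_rot: [-179.9, 0.0, 64.0]
wrist_force: [-0.3, -0.2, -4.6]
opening: 0.02
```

servo_tool([
  [[-22, 6, 0, 0, 0, 0], [-22, 6, 0, 0, 0, 0], [-22, 6, 0, 0, 0, 0], [-20, 5.5, 0, 0, 0, 0], [-17, 4.5, 0, 0, 0, 0]],
])

```text
time: 10.8
ee_pos: [0.4698, -0.1508, 0.2189]
tcp_rot: [-179.9, 0.0, 64.0]
wrist_force: [-0.2, -0.2, -4.5]
opening: 0.0198
```

servo_tool([
  [[-13, 3.5, 0, 0, 0, 0], [-9, 2, 0, 0, 0, 0], [-4, 1, 0, 0, 0, 0], [0, 0, 0, 0, 0, 0], [0, 0, 0, 0, 0, 0]],
])

```text
time: 11.3
ee_pos: [0.466, -0.1749, 0.2197]
tcp_rot: [-180.0, -0.0, 64.1]
wrist_force: [0.1, -0.0, -4.9]
opening: 0.0204
```

```bash
python3 d.py .457 -.220 .220
python3 - <<'E'
from ov import *
p=bot.camera('scene');a=crop(p,237,180,50,400)[0];q=bot.camera('top');b=crop(q,395,277,50,400)[0];save({'color':np.hstack([a,b])},'a6')
E
```

```text
11.3 [ 0.466  -0.1749  0.2197] [-179.96   -0.     64.05] [ 0.1 -0.  -4.9] [ 0.01 -0.02 -0.02] 0.0204
tool mm [-44.5  11.6  -0.3]
```

View pics/a6.png

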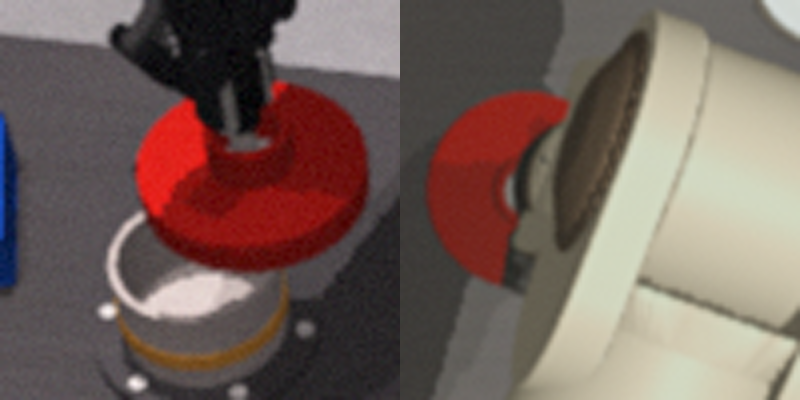

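The pair hangs level just short of the pot, whose rim is visible at lower left of the scene crop. Before lowering, I'll refine the rim centre with a sub-pixel ring fit.

Run:
```python
from ov import *
import pickle
from scipy.optimize import minimize
ps=pickle.load(open('p0.pkl','rb'))
a=np.linspace(0,2*np.pi,180,endpoint=False)
def ring(p,g,x,y,r,z=.07):
    X=np.stack([x+r*np.cos(a),y+r*np.sin(a),np.full_like(a,z)],1)@np.array(p['R']).T+np.array(p['t'])
    u=p['fx']*X[:,0]/X[:,2]+p['cx'];v=p['fy']*X[:,1]/X[:,2]+p['cy']
    return cv2.remap(g,u.astype(np.float32)[None],v.astype(np.float32)[None],cv2.INTER_LINEAR)[0]
for n in ps:
    p=ps[n];g=p['color'].astype(np.float32).mean(2)
    def cost(q,mode=0):
        x,y=q
        m=np.mean([ring(p,g,x,y,r).clip(0,200).mean() for r in(.0465,.0475,.0485)])
        o=np.mean([ring(p,g,x,y,r).mean() for r in(.053,.055)])
        i=np.mean([ring(p,g,x,y,r).mean() for r in(.041,.043)]) 
        return -(m-o)-(0.5*(m-i) if n=='scene' else 0)
    r=minimize(cost,[.457,-.22],method='Nelder-Mead',options=dict(initial_simplex=[[.454,-.22],[.46,-.217],[.458,-.223]]));print(n,r.x,r.fun)
# red cover: top face outer edge, z=.031
for n in ps:
    p=ps[n];im=p['color'].astype(np.float32);g=im[...,0]-im[...,1]
    def cost(q):
        return -np.mean([ring(p,g,*q,r,.031).clip(None,150).mean() for r in(.059,.061)])+np.mean([ring(p,g,*q,r,.031).mean() for r in(.065,.067)])
    r=minimize(cost,[.55,.241],method='Nelder-Mead',options=dict(initial_simplex=[[.547,.241],[.553,.244],[.551,.237]]));print('cover',n,r.x,r.fun)
```

```text
scene [ 0.45730974 -0.22207725] -130.6275177001953
top [ 0.45642499 -0.22088693] -78.87476348876953
cover scene [0.55164357 0.24124332] -130.2311553955078
cover top [0.54995921 0.24106919] -180.7073974609375
```

servo_tool([
  [[-5, 1, 0, 0, 0, 0], [-11, 3, 0, 0, 0, 0], [-14, 4, 0, 0, 0, 0], [-11, 3, 0, 0, 0, 0], [-5, 1.2, 0, 0, 0, 0]],
])

```text
time: 11.9
ee_pos: [0.4564, -0.2236, 0.2196]
tcp_rot: [-180.0, 0.0, 64.0]
wrist_force: [1.0, 0.2, -5.0]
opening: 0.0198
```

servo_tool([
  [[0, 0, 4, 0, 0, 0], [0, 0, 10, 0, 0, 0], [0, 0, 14, 0, 0, 0], [0, 0, 13, 0, 0, 0], [0, 0, 10, 0, 0, 0]],
])

```text
time: 12.4
ee_pos: [0.4564, -0.2215, 0.1668]
tcp_rot: [-179.9, 0.0, 64.1]
wrist_force: [0.1, 0.2, -4.1]
opening: 0.0201
```

servo_tool([
  [[0, 0, 6, 0, 0, 0], [0, 0, 2, 0, 0, 0], [0, 0, 0, 0, 0, 0], [0, 0, 0, 0, 0, 0]],
])

```text
time: 12.8
ee_pos: [0.457, -0.2221, 0.1613]
tcp_rot: [180.0, 0.0, 64.0]
wrist_force: [-0.5, 0.4, -4.4]
opening: 0.0202
```

```bash
python3 d.py .457 -.2214 .1352
python3 - <<'E'
from ov import *
p=bot.camera('scene');im,ox,oy,s=crop(p,237,190,40,600)
P=(.457,-.2214)
circ(im,p,P,.05,.07,(0,255,0),ox,oy,s);circ(im,p,P,.065,.084,(255,255,0),ox,oy,s)
save({'color':im},'a7')
E
```

```text
12.8 [ 0.457  -0.2221  0.1613] [1.7998e+02 1.0000e-02 6.4040e+01] [-0.5  0.4 -4.4] [ 0.02 -0.05 -0.05] 0.0202
tool mm [ 0.6 -0.3 26.1]
```

View pics/a7.png

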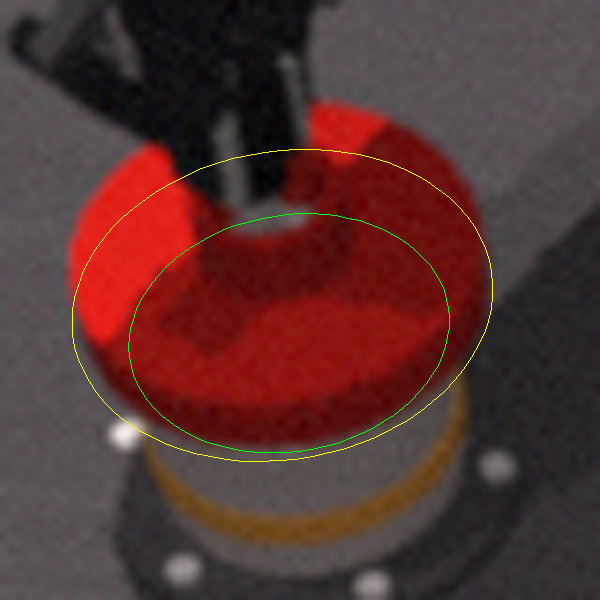

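The cover is over the pot and roughly concentric, within its play. I'll lower slowly and watch the force.

servo_tool([
  [[0.3, 0, 3, 0, 0, 0], [0.3, 0, 3, 0, 0, 0], [0, 0, 3, 0, 0, 0], [0, 0, 2, 0, 0, 0], [0, 0, 2, 0, 0, 0]],
])

```text
time: 13.35
ee_pos: [0.457, -0.2214, 0.1475]
tcp_rot: [-180.0, 0.0, 64.0]
wrist_force: [0.2, -0.1, -5.0]
opening: 0.02
```

servo_tool([
  [[0, 0, 1, 0, 0, 0], [0, 0, 1, 0, 0, 0], [0, 0, 1, 0, 0, 0], [0, 0, 0, 0, 0, 0]],
])

```text
time: 13.75
ee_pos: [0.457, -0.2214, 0.1447]
tcp_rot: [-180.0, 0.0, 64.0]
wrist_force: [0.2, 0.4, -4.9]
opening: 0.0203
```

servo_tool([
  [[0, 0, 1.5, 0, 0, 0], [0, 0, 1.5, 0, 0, 0], [0, 0, 1, 0, 0, 0], [0, 0, 1, 0, 0, 0], [0, 0, 0, 0, 0, 0]],
])

```text
time: 14.25
ee_pos: [0.457, -0.2214, 0.1396]
tcp_rot: [-180.0, 0.0, 64.0]
wrist_force: [-0.2, -0.1, -4.3]
opening: 0.0196
```

servo_tool([
  [[0, 0, 1, 0, 0, 0], [0, 0, 1, 0, 0, 0], [0, 0, 1, 0, 0, 0], [0, 0, 0, 0, 0, 0]],
])

```text
time: 14.65
ee_pos: [0.4569, -0.2214, 0.1365]
tcp_rot: [-180.0, 0.0, 64.0]
wrist_force: [-0.2, -0.2, -5.0]
opening: 0.0199
```

servo_tool([
  [[0, 0, 0.5, 0, 0, 0], [0, 0, 0.5, 0, 0, 0], [0, 0, 0, 0, 0, 0]],
])

```text
time: 14.95
ee_pos: [0.457, -0.2214, 0.1357]
tcp_rot: [-180.0, 0.0, 64.0]
wrist_force: [0.4, -0.1, -4.8]
opening: 0.0198
```

servo_tool([
  [[0, 0, 0.5, 0, 0, 0], [0, 0, 0.3, 0, 0, 0], [0, 0, 0, 0, 0, 0], [0, 0, 0, 0, 0, 0]],
])

```text
time: 15.35
ee_pos: [0.4571, -0.2215, 0.1352]
tcp_rot: [-180.0, 0.0, 64.0]
wrist_force: [-0.6, 0.5, -0.5]
opening: 0.02
```

servo_tool([
  [[0, 0, 0.4, 0, 0, 0], [0, 0, 0.3, 0, 0, 0], [0, 0, 0, 0, 0, 0]],
])

```text
time: 15.65
ee_pos: [0.4572, -0.2215, 0.1351]
tcp_rot: [180.0, 0.0, 64.0]
wrist_force: [-0.9, 0.2, 5.1]
opening: 0.02
```

Contact came at TCP z 0.1352, the predicted home height, with the full weight taken and +5 N of push. Now I'll release and rise to look.

servo_tool([
  [[0, 0, 0, 0, 0, 0], [0, 0, 0, 0, 0, 0], [0, 0, 0, 0, 0, 0], [0, 0, 0, 0, 0, 0], [0, 0, 0, 0, 0, 0]],
], gripper=85)

```text
time: 16.15
ee_pos: [0.457, -0.2214, 0.1342]
tcp_rot: [-180.0, 0.0, 64.0]
wrist_force: [-0.8, -0.1, 0.4]
opening: 0.0854
```

servo_tool([
  [[0, 0, -4, 0, 0, 0], [0, 0, -12, 0, 0, 0], [0, 0, -20, 0, 0, 0], [0, 0, -25, 0, 0, 0], [0, 0, -20, 0, 0, 0]],
])

```text
time: 16.65
ee_pos: [0.4572, -0.2215, 0.2177]
tcp_rot: [179.9, 0.0, 64.0]
wrist_force: [1.2, -0.1, 0.1]
opening: 0.085
```

servo_tool([
  [[0, 0, -4, 0, 0, 0], [0, 0, 0, 0, 0, 0], [0, 0, 0, 0, 0, 0]],
])

```text
time: 16.95
ee_pos: [0.4569, -0.2213, 0.2184]
tcp_rot: [-179.9, 0.0, 64.0]
wrist_force: [0.2, -0.4, 0.9]
opening: 0.0853
```

```bash
python3 d.py .457 -.2214 .104
python3 - <<'E'
from ov import *
p=bot.camera('scene');im,ox,oy,s=crop(p,237,190,40,600)
P=(.457,-.2214)
im2=im.copy()
circ(im,p,P,.063,.081,(255,255,0),ox,oy,s);circ(im,p,P,.024,.106,(0,255,255),ox,oy,s);circ(im,p,P,.011,.142,(255,255,255),ox,oy,s)
save({'color':cv2.resize(np.hstack([im2,im]),(800,400))},'a8')
E
```

```text
16.95 [ 0.4569 -0.2213  0.2184] [-1.7991e+02  1.0000e-02  6.4040e+01] [ 0.2 -0.4  0.9] [0.05 0.01 0.01] 0.0853
tool mm [  0.    0.3 114.4]
```

View pics/a8.png

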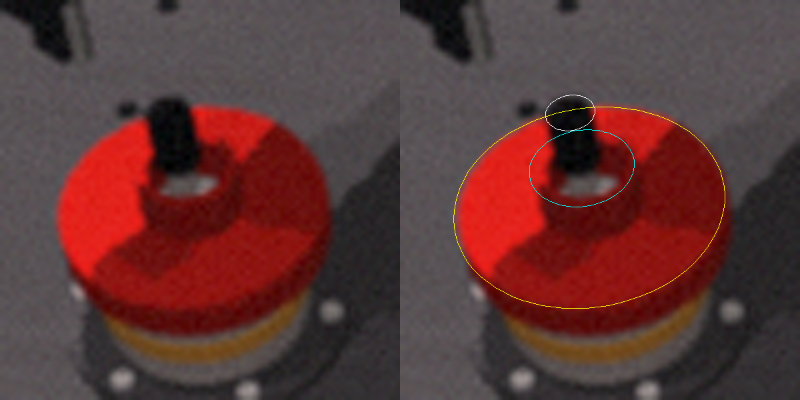

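The pair is nested and seated. The cover's top-face edge matches its home-height circle within about 2 mm and the knob top matches too. I'll go down to the collar and grip.

servo_tool([
  [[1, 0, 10, 0, 0, 0], [0, 0, 20, 0, 0, 0], [0, 0, 25, 0, 0, 0], [0, 0, 25, 0, 0, 0], [0, 0, 18, 0, 0, 0]],
])

```text
time: 17.5
ee_pos: [0.4564, -0.22, 0.1181]
tcp_rot: [-179.8, 0.0, 64.0]
wrist_force: [0.1, 0.1, 1.4]
opening: 0.0851
```

servo_tool([
  [[0, 0, 10, 0, 0, 0], [0, 0, 5, 0, 0, 0], [0, 0, 1, 0, 0, 0], [0, 0, 0, 0, 0, 0]],
])

```text
time: 17.9
ee_pos: [0.4577, -0.2206, 0.1058]
tcp_rot: [180.0, 0.0, 64.0]
wrist_force: [0.3, -0.7, 0.6]
opening: 0.0848
```

servo_tool([
  [[0, 0, 0, 0, 0, 0], [0, 0, 0, 0, 0, 0], [0, 0, 0, 0, 0, 0], [0, 0, 0, 0, 0, 0]],
], gripper=55, newtons=30)

```text
time: 18.3
ee_pos: [0.4575, -0.2206, 0.1055]
tcp_rot: [-180.0, 0.0, 64.0]
wrist_force: [0.0, 1.0, -0.1]
opening: 0.0548
```

```bash
python3 d.py .457 -.2214 .104
python3 - <<'E'
from ov import *
p=bot.camera('scene');im,ox,oy,s=crop(p,237,190,40,600);save({'color':im},'a9')
E
```

```text
18.3 [ 0.4575 -0.2206  0.1055] [-179.99    0.     64.04] [ 0.   1.  -0.1] [-0.04 -0.03  0.03] 0.0548
tool mm [-1.  -0.1  1.5]
```

View pics/a9.png

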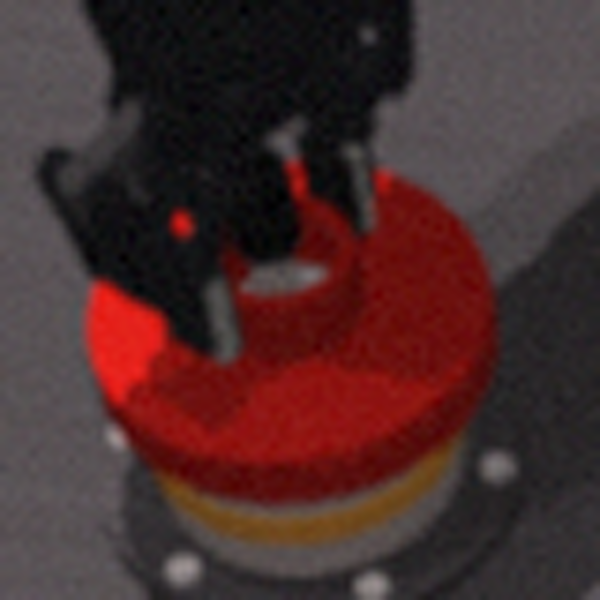

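The fingers straddle the collar, with the pads at about (225,320) and (360,190) in the crop. I'll lower 1.5 mm and close.

servo_tool([
  [[0, 0, 1.5, 0, 0, 0], [0, 0, 0, 0, 0, 0], [0, 0, 0, 0, 0, 0], [0, 0, 0, 0, 0, 0], [0, 0, 0, 0, 0, 0]],
], gripper=40, newtons=30)

```text
time: 18.85
ee_pos: [0.4575, -0.2206, 0.1051]
tcp_rot: [180.0, 0.0, 64.0]
wrist_force: [-3.4, 1.9, 11.6]
opening: 0.0475
```

servo_tool([
  [[0, 0, 0, 0, 0, 0], [0, 0, 0, 0, 0, 0], [0, 0, 0, 0, 0, 0], [0, 0, 0, 0, 0, 0], [0, 0, 0, 0, 0, 0]],
], gripper=30, newtons=70)

```text
time: 19.35
ee_pos: [0.4575, -0.2206, 0.1055]
tcp_rot: [180.0, 0.0, 64.0]
wrist_force: [-4.6, 2.1, 15.0]
opening: 0.0459
```

servo_tool([
  [[0, 0, -1, 0, 0, 0], [0, 0, -2, 0, 0, 0], [0, 0, -3, 0, 0, 0], [0, 0, -2, 0, 0, 0], [0, 0, 0, 0, 0, 0]],
])

```text
time: 19.85
ee_pos: [0.4575, -0.2206, 0.1119]
tcp_rot: [-180.0, 0.0, 64.0]
wrist_force: [0.6, 0.7, -1.5]
opening: 0.0456
```

```bash
python3 d.py .457 -.2214 .104
python3 - <<'E'
from ov import *
p=bot.camera('scene');im,ox,oy,s=crop(p,237,190,40,600);save({'color':im},'a10')
E
```

```text
19.85 [ 0.4575 -0.2206  0.1119] [-1.7998e+02  1.0000e-02  6.4040e+01] [ 0.6  0.7 -1.5] [ 0.01  0.02 -0.02] 0.0456
tool mm [-1.  -0.1  7.9]
```

View pics/a10.png

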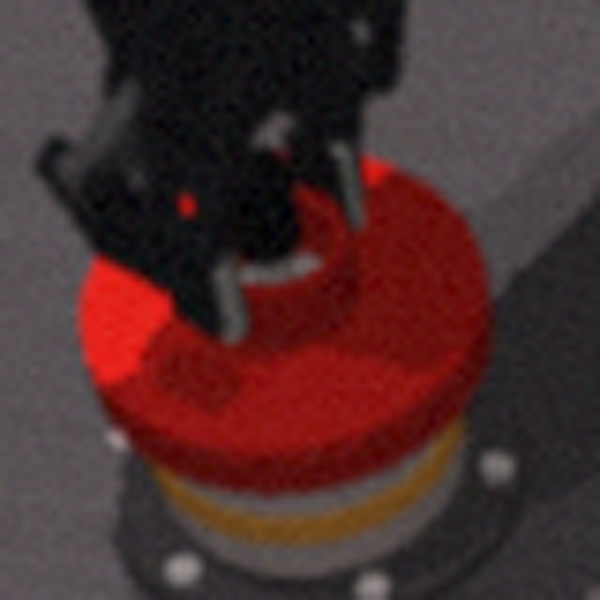

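The cover is lifting alone: the force reads about -2 N and it has risen about 6 mm. Continuing straight up.

servo_tool([
  [[0, 0, -3, 0, 0, 0], [0, 0, -5, 0, 0, 0], [0, 0, -6, 0, 0, 0], [0, 0, -6, 0, 0, 0], [0, 0, -6, 0, 0, 0]],
])

```text
time: 20.4
ee_pos: [0.4576, -0.2206, 0.1385]
tcp_rot: [-180.0, 0.0, 64.0]
wrist_force: [0.4, -0.1, -2.2]
opening: 0.0462
```

servo_tool([
  [[0, 0, -8, 0, 0, 0], [0, 0, -10, 0, 0, 0], [0, 0, -10, 0, 0, 0], [0, 0, -10, 0, 0, 0], [0, 0, -10, 0, 0, 0]],
])

```text
time: 20.9
ee_pos: [0.4575, -0.2206, 0.1868]
tcp_rot: [-180.0, 0.0, 64.0]
wrist_force: [0.2, 0.3, -1.5]
opening: 0.0456
```

servo_tool([
  [[0, 0, -12, 0, 0, 0], [0, 0, -14, 0, 0, 0], [0, 0, -14, 0, 0, 0], [0, 0, -12, 0, 0, 0], [0, 0, -8, 0, 0, 0]],
])

```text
time: 21.4
ee_pos: [0.4577, -0.2206, 0.2473]
tcp_rot: [180.0, 0.0, 64.0]
wrist_force: [-0.2, -0.5, -2.1]
opening: 0.046
```

servo_tool([
  [[0, 0, -4, 0, 0, 0], [0, 0, -1, 0, 0, 0], [0, 0, 0, 0, 0, 0], [0, 0, 0, 0, 0, 0], [0, 0, 0, 0, 0, 0]],
])

```text
time: 21.9
ee_pos: [0.4574, -0.2205, 0.2503]
tcp_rot: [-179.9, 0.0, 64.0]
wrist_force: [0.3, 1.0, -1.1]
opening: 0.0464
```

```bash
python3 d.py .457 -.2214 .24
python3 - <<'E'
from ov import *
p=bot.camera('scene');im,ox,oy,s=crop(p,237,165,60,600);P=(.457,-.2214)
im2=im.copy()
circ(im2,p,P,.054,.076,(0,255,0),ox,oy,s);circ(im2,p,P,.011,.142,(255,255,255),ox,oy,s)
save({'color':np.hstack([cv2.resize(x,(400,400)) for x in (im,im2)])},'a11');save(p,'sceneEnd')
E
```

```text
21.9 [ 0.4574 -0.2205  0.2503] [-1.7993e+02  1.0000e-02  6.4040e+01] [ 0.3  1.  -1.1] [-0.06  0.04  0.01] 0.0464
tool mm [-1.   0.1 10.3]
```

View pics/a11.png

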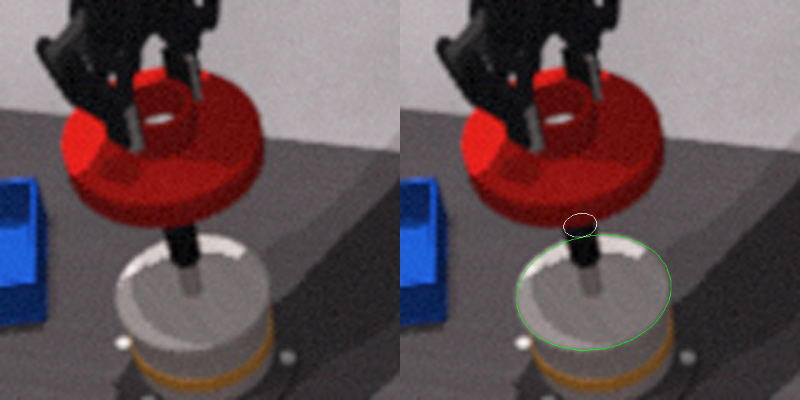

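View pics/sceneEnd.png

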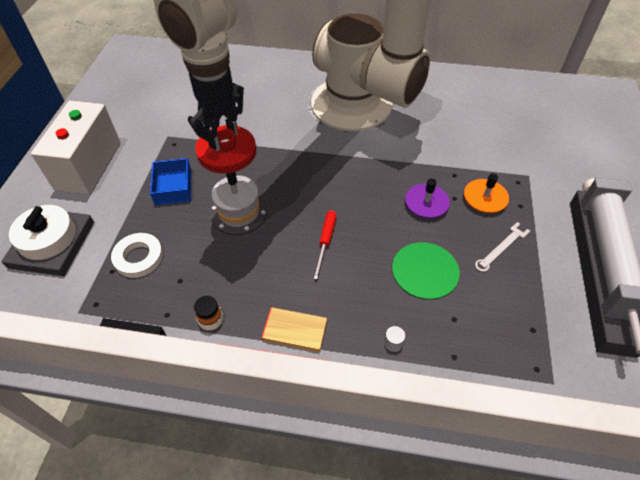

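The inner disc matches its home circle exactly, and the cover hangs clear above the knob. Bystanders are where they were. One check that the cover is level, then I hand in.

Run:
```python
from ov import *
o=bot.get_obs();dz=o['ee_pos'][2]-.1055
ims=[]
for n,(u,v) in(('scene',(230,155)),('top',(395,277))):
    p=bot.camera(n);im,ox,oy,s=crop(p,u,v,45,400);P=(.458,-.2206)
    circ(im,p,P,.063,.081+dz,(255,255,0),ox,oy,s);circ(im,p,P,.063,.059+dz,(0,255,0),ox,oy,s);ims.append(im)
save({'color':np.hstack(ims)},'a12');print(dz,o['qd'].round(2),o['wrist_force'].round(1))
```

```text
0.14488681208054055 [-0.02 -0.06  0.15  0.06 -0.03  0.07] [ 0.2 -0.2 -2.1]
```

View pics/a12.png

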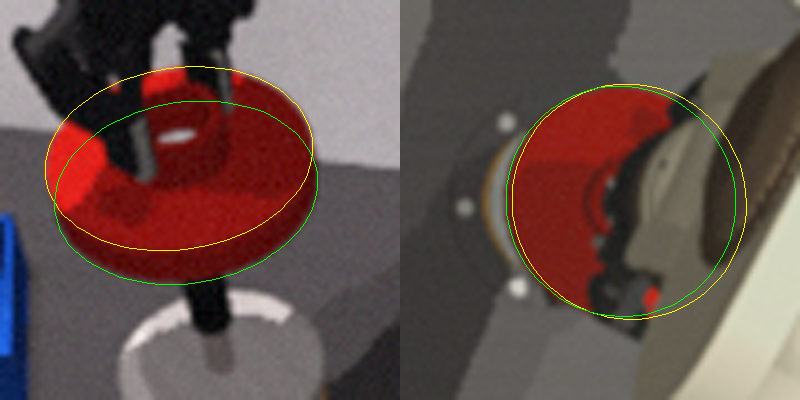

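The level-cover circles fit both views: the cover is level, still, and its edge is about 6 cm above the knob top.

```bash
python3 -c "
from h import *
print(bot.job_done());print(bot.get_obs()['time'])"
```

```text
the job is handed in; nothing more can be done
None
the job is handed in; nothing more can be done
```

The glue pot is closed and the job is handed in. I carried the nested pair by the black knob, seated it in the pot and let go. I then lifted the red cover off alone by its collar and am still holding it.

- **Seating:** contact came at the predicted home height, with the full weight taken off the wrist. After the cover came off, the inner lid's disc matched its seated position in the scene view.
- **Cover:** the wrist force showed the cover's weight only (about 2 N). Its outline fits a level cover in both views. Its lower edge is at about 0.204 m, roughly 6 cm above the knob's top (0.142 m).
- **Time:** about 22 s of the 48 s allowed.
- **Bystanders:** the other things on the table look unmoved in the last scene picture.

Three things did not go cleanly:
- **Joint 6 limit:** on the first approach joint 6 ran to the end of its range (179.94°). This briefly tilted the tool by about 1.5°, before anything was touched. I turned the tool to free it.
- **Fingertip push:** closing on the collar pressed the fingertips on the cover at up to about 15 N, which stopped once I lifted.
- **Camera agreement:** the two cameras disagreed by 1–2 mm on the pot's centre and up to 5 mm on the knob's top. I used estimates between them, and the pair went in without resistance.

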